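# Put the projection lens away in its transit case

## Task

Put the lens that stands on the bench away in the empty bore of the open lens case: keep it upright and lower it, without dropping or forcing it, until its collar sits down on the insert, then let go of it. Then shut the case lid fully. Leave the wide lens in its bore, and do not shift the cleaner bottle or the film roller.

Things in the scene. Friction and masses are not known exactly. Their poses are not given: they have to be found in the camera images.
- lens: The projection lens to put away, upright on the bench. Round, 104 mm tall, 0.3 to 0.6 kg. Bottom up: bare aluminium barrel 52 mm diameter, 60 mm long, with a 1.5 mm 45 degree chamfer at its foot; dark collar 64 mm diameter, 60 to 68 mm up; black ribbed grip 56 mm diameter, 68 to 104 mm up (hold it here); glass on top. Origin at the centre of the foot; z up along the lens axis.
- lens_case: Open transit case, black with aluminium edges, does not move: 300 (x) x 170 (y) x 124 mm high to the rim, walls 9 mm. A level grey insert fills it up to 74 mm above the bench, with two bores 136 mm apart on its long middle line; above the insert the case is open, 282 x 152 mm, 50 mm deep. Hinge on the +y side. Origin at the centre of the underside; x along, y across to the hinge, z up.
- empty_bore (a point): Centre of the mouth of the empty bore, at the insert's top (74 mm above the bench), on the case's -x half. Vertical, sharp-edged, 54 mm diameter (1 mm clearance all round the lens barrel), 64 mm deep. When the lens is home its collar rests on the insert, its foot 60 mm below this point, its top 6 mm below the case rim. Axes as the case's.
- wide_lens: Another lens, already in the other bore, 136 mm from the empty one: same barrel and collar, but a 74 mm diameter front standing 38 mm above the insert. Stays where it is. Origin at the centre of its foot, 60 mm below the top of the insert; z up.
- case_lid (a joint): Lid angle in rad: 0 = shut, 1.57 = upright, starts at 1.75 to 2.05 (leaning outwards), stop at 2.2. A flat panel 300 x 170 mm, 22 mm thick, 0.4 kg, hinged along the case's +y rim. Stiff hinge: the lid stays at any angle; a push of 1 to 5 N at its free edge moves it. No catch and no spring.
- lid_hinge (a point): Middle of the lid's hinge line, on the case's +y rim, 124 mm above the bench. The line runs along the case's x, in the plane of the lid's underside. These axes turn with the lid (equal to the case's when shut): the lid reaches 170 mm along -y, its outer face lies 22 mm along +z.
- lid_edge (a point): Middle of the lid's free long edge, on its outer face (the face that is on top when shut): from lid_hinge 170 mm along -y and 22 mm along +z of its axes. 146 mm above the bench when shut.
- cleaner: White lens-cleaner bottle, 42 mm diameter, 120 mm tall, standing on the bench. Origin at the centre of its foot. Not to be shifted.
- roller: Green plastic film guide roller standing on end on the bench, 72 mm diameter at its two flanges, 70 mm tall. Origin at the centre of its underside. Not to be shifted.
Things that resemble listed ones, but are neither listed nor needed, are in the scene too. Leave any red look-alike of the lens alone.

How it is judged:
By the outcome, as a careful person would: the job done as asked, in the order asked, and still so for the second after the job is handed in, with the robot touching nothing.
It also fails if it takes over 64 s, if anything falls off the work surface, if the arm or the gripper's body presses on something with over 40 N, if the wrist force passes 120 N, or if a joint passes its speed limit or range.

## Robot

A 7-joint arm with a two-finger parallel gripper is mounted at the origin on the work surface. World frame = base frame: x ahead of the robot, y to its left, z up, the work surface at z = 0. Lengths are in m, angles in rad, forces in N, time in s.
With the tool pointing down it reaches from about 0.4 to 0.875 m from the base axis. Payload 6.5 kg.
Tool frame: the origin (TCP) lies at the very end of the fingers, on their centre line; the grasp point (between the pads) lies 19 mm behind it (robot.grasp_offset is the distance from the TCP to the grasp point, in m); x points along the fingers, y is the direction in which the jaws open and shut, and the axes are right-handed (so a half turn about x gives the same grasp; the last joint's range is limited). The gripper opens to 88 mm and grips with 3 to 60 N. Pads are 18 mm wide; open, the fingers measure 123 mm over their backs; the gripper's body (75 mm by 187 mm) begins 45 mm behind the grasp point.
Start: joints at [1.181, 0.536, -0.004, 1.538, 0.003, 1.067, -0.071], TCP at [0.207, -0.616, 0.239] pointing down, gripper open.
Joint ranges: [-2.7, 2.7], [-0.37, 2.16], [-1.27, 1.26], [0.24, 2.4], [-1.31, 4.45], [0.19, 1.91], [-2.76, 2.76]. Speed limits (rad/s): [2.39, 2.39, 3.14, 3.14, 3.14, 3.14, 3.14].

## Interface

Orientations are given as a unit quaternion [w, x, y, z].
In Python, from cell import robot gives the robot as it stands. The module is installed in compiled form; this text tells all that it offers.
- The arm moves only by the tool move_arm, never from a script. Its argument "plan" is a list of rows, each an object of numbers: "ax", "ay", "az": the turn, a rotation vector about the tool's x, y, z in rad; "tx", "ty", "tz": the shift along the tool's x, y, z in m; "claw": the opening, from 0 (shut) to 1 (fully open). A call has 1 to 12 rows; each row shifts and turns the pose as measured when the row begins, along the tool's axes as they then stand; what a row does not reach is not made up. A row lasts 1/10 s, in which the tool goes at most 50 mm and 8.59 degrees, less where a joint would pass 70% of its speed; a pose out of reach is approached as far as the arm can. A call with a gripper value outside its range is refused whole. The fingers move at their own pace and stop on an object; "newtons" is the grip in N (left out, the last holds). Time passes only in rows, so rows that do not move let the fingers close. It gives the time, the measured TCP pose, the force and the opening at its end, in the units of the state.
- robot.read_state(): the state, without advancing time (a new reading comes with each control period).
- robot.capture(name): name is "scene" or "top" or "wrist"; returns the picture (480x640x3 uint8, red, green, blue); there is no depth.
- robot.camera_model(name): a dict with "fx", "fy", "cx", "cy" (pixels), "view" (4x4, takes a point from world to camera coordinates). Camera axes: x right, y up, looking along -z (the intrinsics and any distortion apply to the point x, -y, -z); pixel columns grow to the right and rows downward; lengths in m; the calibration is good to about 2 mm. A picture is of the moment at which its call begins: read the wrist's pose just before it. camera_model takes no time and is no camera call; for the wrist camera it gives the pose at the moment of the call.
- robot.close_job(): hands the job in, once; it reports no verdict.
The state is a dict: "t": time; "joint_positions": joint angles; "dq": joint speeds; "effort": joint torques, N m; "tcp_pos": TCP position; "tcp_rot": TCP orientation; "ft_force": force on the tool from outside, world axes, zero at the start; "moment": the same for the moment, N m; "width": opening from 0.0 (shut) to 1.0 (fully open).
Only numpy, scipy, OpenCV 4.12 (cv2) and the standard library are available. Lean on these libraries where they do the work, as an engineer would, in place of code of your own. Each camera call takes 0.05 s, during which the arm holds its last target. There are 200 camera calls.

## Working session

There is one attempt and no reset: what is moved stays moved. The work goes in short steps, Python scripts to look and compute and a tool call to move; the robot and the scene stay as the last step left them, time stands still between calls to the robot, and variables do not carry over. Pictures are saved under pics/ and viewed, about 8 in all and at most 12, crops included, and the job is handed in when it is done.

Besides the shell and the picture viewer there is one more tool, called after "Emit:" as name([rows], argument=value, ...), one row to a line, values as JSON. move_arm: Moves the arm, as the interface text tells. Its arguments: {"type":"object","properties":{"plan":{"type":"array","items":{"type":"object","properties":{"ax":{"type":"number"},"ay":{"type":"number"},"az":{"type":"number"},"tx":{"type":"number"},"ty":{"type":"number"},"tz":{"type":"number"},"claw":{"type":"number"}}}},"newtons":{"type":"number"}},"required":["plan"]}

```bash
mkdir -p pics; python3 - <<'E'
from cell import robot
import cv2,numpy as np
s=robot.read_state();print(s)
for n in("scene","top"):
    im=robot.capture(n);cv2.imwrite(f"pics/{n}0.png",im[:,:,::-1])
for n in("scene","top","wrist"):
    m=robot.camera_model(n);print(n,{k:(np.round(v,4).tolist() if k=="view" else v) for k,v in m.items()})
E
```

```text
{'t': 0.0, 'joint_positions': array([ 1.18080809,  0.53715574, -0.00444464,  1.53883749,  0.00260192,
        1.06726927, -0.07117728]), 'dq': array([ 1.87795270e-04, -3.43881153e-07,  6.39418006e-04,  2.63057486e-04,
        8.61200444e-04,  1.34337590e-03,  3.78676047e-04]), 'effort': array([ 1.74476954e-04, -5.70981503e+01,  9.90742408e-01, -2.51602703e+01,
       -5.62330149e-02,  1.79110008e-02,  1.89453071e-04]), 'tcp_pos': array([ 0.20660468, -0.61566847,  0.23785965]), 'tcp_rot': array([-0.1134399 , -0.69771768, -0.11458432,  0.6979913 ]), 'ft_force': array([ 0.19141153,  0.50969953, -0.40685697]), 'moment': array([-0.01251697, -0.01234555,  0.01199008]), 'width': 1.0021857830092016}
scene {'fx': 496.1579325405321, 'fy': 496.1579325405321, 'cx': 316.03380299876403, 'cy': 228.65347832700766, 'view': [[-0.162, 0.9867, -0.0126, 0.1825], [-0.7002, -0.1059, 0.7061, 0.2806], [0.6954, 0.1232, 0.708, -1.4953], [0.0, 0.0, 0.0, 1.0]]}
top {'fx': 569.6111803673928, 'fy': 569.6111803673928, 'cx': 314.8849267860664, 'cy': 236.698177210847, 'view': [[-0.0268, -0.9996, -0.0044, -0.0771], [0.9925, -0.0271, 0.1188, -0.5619], [-0.1189, -0.0012, 0.9929, -1.2093], [0.0, 0.0, 0.0, 1.0]]}
wrist {'fx': 385.60980390068, 'fy': 385.60980390068, 'cx': 320.52164564862983, 'cy': 237.70501136505933, 'view': [[0.3178, -0.9481, -0.0, -0.649], [0.9144, 0.3065, -0.2645, 0.0365], [0.2508, 0.084, 0.9644, -0.3893], [0.0, 0.0, 0.0, 1.0]]}
```

View pics/scene0.png

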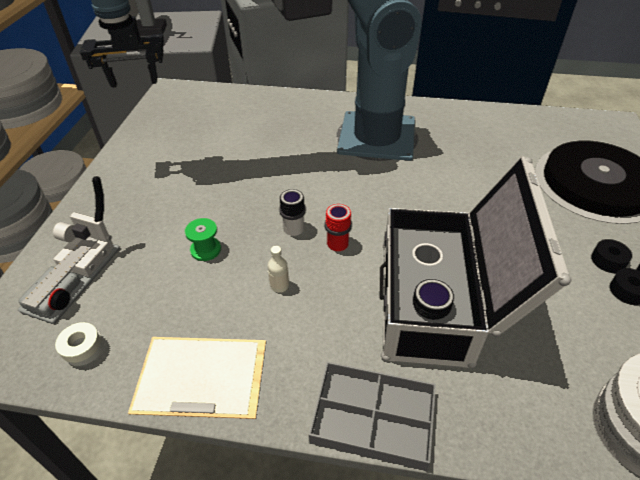

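View pics/top0.png

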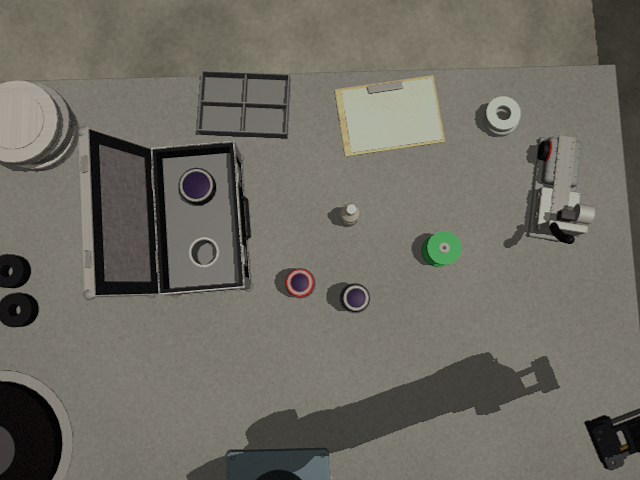

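The scene view shows the lens at (292,205), its red look-alike at (338,225), the case with its empty bore at (428,254), and the wide lens at (434,297). In the top view the lens is at (355,297), the bore at (204,252), the wide lens at (197,186), the bottle at (348,214) and the roller at (443,249).

```bash
cat > h.py <<'E'
from cell import robot
import cv2,numpy as np
from scipy.spatial.transform import Rotation as R
def rot(): 
    q=robot.read_state()["tcp_rot"];return R.from_quat([q[1],q[2],q[3],q[0]]).as_matrix()
def ray(m,u,v):
    V=np.array(m["view"]);d=np.array([(u-m["cx"])/m["fx"],-(v-m["cy"])/m["fy"],-1])
    return -V[:3,:3].T@V[:3,3],V[:3,:3].T@d
def plane(m,u,v,z):
    c,d=ray(m,u,v);return c+d*(z-c[2])/d[2]
def proj(m,p):
    V=np.array(m["view"]);q=V[:3,:3]@np.asarray(p)+V[:3,3];return np.array([m["cx"]+m["fx"]*q[0]/-q[2],m["cy"]-m["fy"]*q[1]/-q[2]])
def todelta(tgt,yawdir=None):
    """tool-frame shift from present TCP to tgt; tool-down with jaw axis yawdir"""
    s=robot.read_state();M=rot();d=M.T@(np.array(tgt)-s["tcp_pos"])
    out=[np.round(d,4)]
    if yawdir is not None:
        y=np.array([*yawdir,0.])/np.linalg.norm(yawdir)
        if y@M[:,1]<0:y=-y
        x=np.array([0,0,-1.]);T=np.c_[x,y,np.cross(x,y)]
        out.append(np.round(R.from_matrix(M.T@T).as_rotvec(),4))
    return out
E
python3 - <<'E'
from h import *
t=robot.camera_model("top");s=robot.camera_model("scene");w=robot.camera_model("wrist")
P=lambda n,m,u,v,z:print(n,plane(m,u,v,z).round(4)[:2])
P("lens t",t,356,297,.104);P("lens s",s,292,197,.104)
P("red t",t,300,282,.104);P("bore t",t,204,252,.074);P("bore s",s,428,254,.074)
P("wide t",t,197,186,.112);P("wide s",s,435,295,.112);P("cleaner t",t,350,208,.12);P("roller",t,444,248,.07)
for n,u,v in[("rim NR",240,144),("rim FR",246,290),("rim hinge x+",155,148),("rim hinge x-",159,293)]:P(n,t,u,v,.124)
M=rot();print(M.round(3))
V=w["view"];V=np.array(V);C=-V[:3,:3].T@V[:3,3];print("cam in tool",(M.T@(C-robot.read_state()["tcp_pos"])).round(3), "look in tool",(M.T@-V[2,:3]).round(3))
E
```

```text
lens t [ 0.4256 -0.1725]
lens s [ 0.427  -0.1698]
red t [ 0.4591 -0.0596]
bore t [0.5287 0.1418]
bore s [0.5306 0.1446]
wide t [0.6623 0.1483]
wide s [0.6687 0.1528]
cleaner t [ 0.6062 -0.1656]
roller [ 0.5238 -0.364 ]
rim NR [0.7455 0.0569]
rim FR [0.4452 0.0482]
rim hinge x+ [0.7419 0.2323]
rim hinge x- [0.4439 0.2223]
[[-0.001  0.318 -0.948]
 [ 0.001 -0.948 -0.318]
 [-1.    -0.002  0.   ]]
cam in tool [-0.147 -0.001 -0.068] look in tool [0.964 0.001 0.264]
```

Emit:
move_arm([
  {"ty": -0.035, "tz": -0.035, "claw": 1},
  {"ty": -0.035, "tz": -0.035},
  {"ty": -0.035, "tz": -0.035},
  {"ty": -0.035, "tz": -0.035},
  {"ty": -0.035, "tz": -0.035},
  {"ty": -0.035, "tz": -0.035},
  {"ty": -0.035, "tz": -0.035},
  {"ty": -0.035, "tz": -0.035},
  {"ty": -0.035, "tz": -0.035},
  {"ty": -0.035, "tz": -0.035},
  {},
])

```text
validation failed for argument at $.pl...
```

Emit:
move_arm([
  {"ax": -0.145},
  {"ax": -0.145},
  {"ax": -0.145},
  {"ax": -0.145},
  {"ax": -0.145},
  {"ax": -0.145},
  {"ax": -0.145},
  {"ax": -0.145},
  {"ax": -0.13},
  {},
])

```text
validation failed for argument at $.pl...
```

```bash
python3 - <<'E'
from h import *
s=robot.read_state();print(s["tcp_pos"],s["joint_positions"].round(2));print(rot().round(3))
im=robot.capture("wrist");cv2.imwrite("pics/w1.png",im[:,:,::-1])
print(todelta([.426,-.171,.239],[1,.04]))
w=robot.camera_model("wrist");print(proj(w,[.426,-.171,.104]),proj(w,[.459,-.06,.104]))
E
```

```text
[ 0.20662039 -0.61572999  0.23795547] [ 1.18  0.54 -0.    1.54  0.    1.07 -0.07]
[[-0.001  0.318 -0.948]
 [ 0.001 -0.948 -0.318]
 [-1.    -0.002  0.   ]]
[array([-0.0005, -0.3519, -0.3495]), array([-1.287e+00, -7.000e-04,  1.200e-03])]
[-368.89912254 -441.06133366] [-640.90585983 -646.18318661]
```

View pics/w1.png

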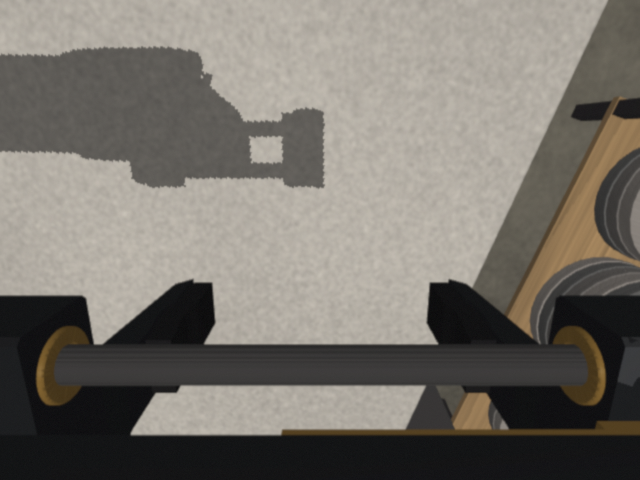

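The move was refused, so the arm is still at the start. The wrist picture shows bare bench between the fingers and nothing that matters. I'll write the rows out in full.

Emit:
move_arm([
  {"ax": 0, "ay": 0, "az": 0, "tx": 0, "ty": -0.035, "tz": -0.035, "claw": 1},
  {"ax": 0, "ay": 0, "az": 0, "tx": 0, "ty": -0.035, "tz": -0.035, "claw": 1},
  {"ax": 0, "ay": 0, "az": 0, "tx": 0, "ty": -0.035, "tz": -0.035, "claw": 1},
  {"ax": 0, "ay": 0, "az": 0, "tx": 0, "ty": -0.035, "tz": -0.035, "claw": 1},
  {"ax": 0, "ay": 0, "az": 0, "tx": 0, "ty": -0.035, "tz": -0.035, "claw": 1},
  {"ax": 0, "ay": 0, "az": 0, "tx": 0, "ty": -0.035, "tz": -0.035, "claw": 1},
  {"ax": 0, "ay": 0, "az": 0, "tx": 0, "ty": -0.035, "tz": -0.035, "claw": 1},
  {"ax": 0, "ay": 0, "az": 0, "tx": 0, "ty": -0.035, "tz": -0.035, "claw": 1},
  {"ax": 0, "ay": 0, "az": 0, "tx": 0, "ty": -0.035, "tz": -0.035, "claw": 1},
  {"ax": 0, "ay": 0, "az": 0, "tx": 0, "ty": -0.035, "tz": -0.035, "claw": 1},
])

```text
t: 1.15
tcp_pos: [0.426, -0.1718, 0.235]
tcp_rot: [-0.11, -0.697, -0.109, 0.7]
ft_force: [0.6, -1.7, 0.8]
width: 1.003
```

Emit:
move_arm([
  {"ax": -0.145},
  {"ax": -0.145},
  {"ax": -0.145},
  {"ax": -0.145},
  {"ax": -0.145},
  {"ax": -0.145},
  {"ax": -0.145},
  {"ax": -0.145},
  {"ax": -0.13},
  {"ax": 0},
])

```text
validation failed for argument at $.pl...
```

```bash
python3 - <<'E'
from h import *
s=robot.read_state();print(s["tcp_pos"],s["joint_positions"].round(2));print(rot().round(3))
im=robot.capture("wrist");cv2.imwrite("pics/w2.png",im[:,:,::-1])
print(todelta([.426,-.171,.239],[1,.04]))
w=robot.camera_model("wrist");print(proj(w,[.426,-.171,.104]),proj(w,[.459,-.06,.104]))
E
```

```text
[ 0.42599657 -0.17178052  0.23497734] [ 0.49  0.23 -0.24  2.01  0.07  0.91 -1.05]
[[-0.004  0.305 -0.952]
 [-0.002 -0.952 -0.305]
 [-1.     0.001  0.004]]
[array([-0.0037,  0.006 ,  0.0062]), array([-1.2905, -0.0013,  0.0018])]
[329.39192013 234.45678922] [194.60152675 143.2019748 ]
```

View pics/w2.png

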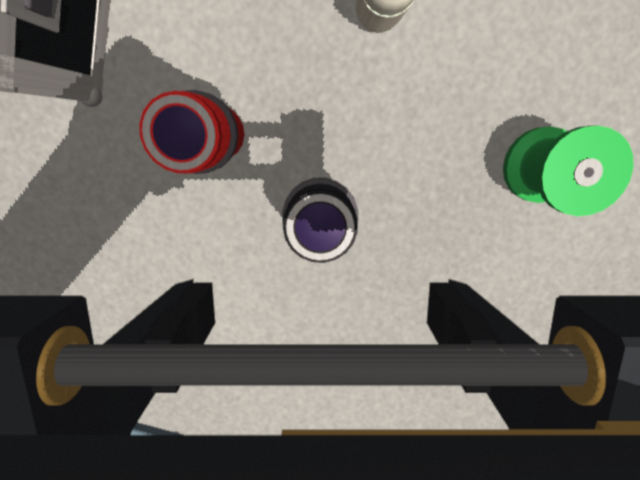

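The wrist picture shows the lens top ringed at (320,226), between the fingers, with the red look-alike clear at (180,132). The first refused move means every row needs all its keys.

Emit:
move_arm([
  {"ax": -0.145, "ay": 0, "az": 0, "tx": 0, "ty": 0, "tz": 0, "claw": 1},
  {"ax": -0.145, "ay": 0, "az": 0, "tx": 0, "ty": 0, "tz": 0, "claw": 1},
  {"ax": -0.145, "ay": 0, "az": 0, "tx": 0, "ty": 0, "tz": 0, "claw": 1},
  {"ax": -0.145, "ay": 0, "az": 0, "tx": 0, "ty": 0, "tz": 0, "claw": 1},
  {"ax": -0.145, "ay": 0, "az": 0, "tx": 0, "ty": 0, "tz": 0, "claw": 1},
  {"ax": -0.145, "ay": 0, "az": 0, "tx": 0, "ty": 0, "tz": 0, "claw": 1},
  {"ax": -0.145, "ay": 0, "az": 0, "tx": 0, "ty": 0, "tz": 0, "claw": 1},
  {"ax": -0.145, "ay": 0, "az": 0, "tx": 0, "ty": 0, "tz": 0, "claw": 1},
  {"ax": -0.13, "ay": 0, "az": 0, "tx": 0, "ty": 0, "tz": 0, "claw": 1},
  {"ax": 0, "ay": 0, "az": 0, "tx": 0, "ty": 0, "tz": 0, "claw": 1},
])

```text
t: 2.2
tcp_pos: [0.4296, -0.1598, 0.2341]
tcp_rot: [0.518, 0.479, 0.522, -0.479]
ft_force: [-0.5, -0.1, 0.1]
width: 1.0
```

```bash
cat >> h.py <<'E'
def lenstop(im,w,z,guess,lo=130,r=60):
    """centre of bright low-saturation ring/disc near guess pixel"""
    u,v=map(int,guess);y0,x0=max(v-r,0),max(u-r,0)
    c=im[y0:v+r,x0:u+r].astype(int);return c,x0,y0
E
python3 - <<'E'
from h import *
s=robot.read_state();print(s["tcp_pos"],s["joint_positions"].round(2));print(rot().round(3))
w=robot.camera_model("wrist");im=robot.capture("wrist");cv2.imwrite("pics/w3.png",im[:,:,::-1])
g=proj(w,[.426,-.171,.104]);print(g)
# dark-grip + glass blob: dark pixels in the ROI
hsv=cv2.cvtColor(im,cv2.COLOR_RGB2HSV)
# purple glass mask
m=((hsv[...,0]>115)&(hsv[...,0]<150)&(hsv[...,1]>60)).astype(np.uint8)
for c in cv2.findContours(m,cv2.RETR_EXTERNAL,cv2.CHAIN_APPROX_NONE)[0]:
    if cv2.contourArea(c)>200:
        (x,y),rr=cv2.minEnclosingCircle(c);print("glass",x,y,rr,plane(w,x,y,.104).round(4))
E
```

```text
[ 0.42957448 -0.15976123  0.23406676] [ 0.65  0.25 -0.45  2.01  0.13  0.92  0.21]
[[-0.004  0.997  0.082]
 [ 0.004  0.083 -0.997]
 [-1.    -0.003 -0.004]]
[315.50703309 242.09119967]
glass 314.0625 242.5 24.192121505737305 [ 0.4249 -0.1714  0.104 ]
glass 379.2685546875 84.42576599121094 27.831003189086914 [ 0.4601 -0.0575  0.104 ]
```

View pics/w3.png

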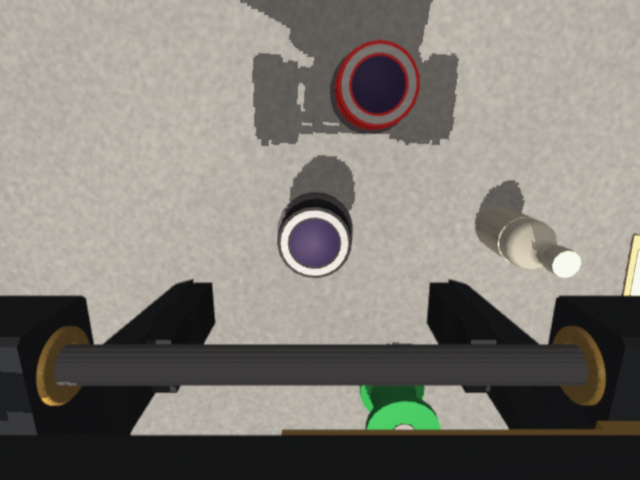

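The wrist picture confirms the lens top at (314,242), which puts it at about (0.425, -0.171) in world coordinates. I'll centre over it and go down.

Emit:
move_arm([
  {"ax": 0, "ay": -0.004, "az": 0.004, "tx": 0, "ty": -0.0055, "tz": 0.011, "claw": 1},
  {"ax": 0, "ay": 0, "az": 0, "tx": 0.03, "ty": 0, "tz": 0, "claw": 1},
  {"ax": 0, "ay": 0, "az": 0, "tx": 0.02, "ty": 0, "tz": 0, "claw": 1},
])

```text
t: 2.55
tcp_pos: [0.4263, -0.1746, 0.1852]
tcp_rot: [0.52, 0.483, 0.514, -0.482]
ft_force: [-1.0, -0.9, -0.1]
width: 1.001
```

```bash
python3 - <<'E'
from h import *
s=robot.read_state();print(s["tcp_pos"]);print(rot().round(4))
w=robot.camera_model("wrist");im=robot.capture("wrist")
hsv=cv2.cvtColor(im,cv2.COLOR_RGB2HSV)
m=((hsv[...,0]>115)&(hsv[...,0]<150)&(hsv[...,1]>60)).astype(np.uint8)
for c in cv2.findContours(m,cv2.RETR_EXTERNAL,cv2.CHAIN_APPROX_NONE)[0]:
    if cv2.contourArea(c)>200:
        (x,y),rr=cv2.minEnclosingCircle(c);p=plane(w,x,y,.104);print("glass",x,y,rr,p.round(4))
print(todelta([.425,-.1714,.074]))
E
```

```text
[ 0.42626516 -0.17463519  0.18519995]
[[ 0.0068  0.9976  0.0689]
 [-0.0041  0.0689 -0.9976]
 [-1.      0.0065  0.0045]]
glass 318.48883056640625 240.16481018066406 29.568275451660156 [ 0.425  -0.1712  0.104 ]
glass 397.0 41.0 36.221641540527344 [ 0.4597 -0.0572  0.104 ]
[array([ 1.09e-01, -1.00e-04, -3.50e-03])]
```

Emit:
move_arm([
  {"ax": 0, "ay": 0, "az": 0, "tx": 0.02, "ty": 0, "tz": -0.003, "claw": 1},
  {"ax": 0, "ay": 0.004, "az": -0.006, "tx": 0.02, "ty": 0, "tz": 0, "claw": 1},
  {"ax": 0, "ay": 0, "az": 0, "tx": 0.02, "ty": 0, "tz": 0, "claw": 1},
  {"ax": 0, "ay": 0, "az": 0, "tx": 0.02, "ty": 0, "tz": 0, "claw": 1},
  {"ax": 0, "ay": 0, "az": 0, "tx": 0.018, "ty": 0, "tz": 0, "claw": 1},
  {"ax": 0, "ay": 0, "az": 0, "tx": 0, "ty": 0, "tz": 0, "claw": 1},
])

```text
t: 3.2
tcp_pos: [0.4238, -0.1772, 0.0836]
tcp_rot: [0.513, 0.485, 0.513, -0.488]
ft_force: [-0.4, -0.6, -0.1]
width: 1.006
```

```bash
python3 - <<'E'
from h import *
s=robot.read_state();print(s["tcp_pos"],s["ft_force"]);print(rot().round(4))
print(todelta([.425,-.1713,.074],rot()[:2,1]))
E
```

```text
[ 0.42377877 -0.17718407  0.08357906] [-0.44271166 -0.61087091 -0.12434112]
[[-0.0027  0.9986  0.0525]
 [-0.0033  0.0525 -0.9986]
 [-1.     -0.0028  0.0031]]
[array([ 0.0096,  0.0016, -0.0058]), array([0.    , 0.0031, 0.0028])]
```

Emit:
move_arm([
  {"ax": 0, "ay": 0.003, "az": 0.003, "tx": 0.005, "ty": 0.0015, "tz": -0.006, "claw": 1},
  {"ax": 0, "ay": 0, "az": 0, "tx": 0, "ty": 0, "tz": 0, "claw": 1},
  {"ax": 0, "ay": 0, "az": 0, "tx": 0, "ty": 0, "tz": 0, "claw": 1},
])

```text
t: 3.5
tcp_pos: [0.4261, -0.1719, 0.0804]
tcp_rot: [0.513, 0.488, 0.511, -0.487]
ft_force: [0.6, -0.4, -0.4]
width: 0.998
```

```bash
python3 - <<'E'
from h import *
s=robot.read_state();print(s["tcp_pos"],s["ft_force"]);print(rot().round(4))
print(todelta([.425,-.1713,.074],rot()[:2,1]))
E
```

```text
[ 0.42612404 -0.17192072  0.0803767 ] [ 0.59390724 -0.35068432 -0.36452992]
[[ 0.0027  0.9988  0.0495]
 [-0.0015  0.0495 -0.9988]
 [-1.      0.0026  0.0016]]
[array([ 0.0064, -0.0011, -0.0007]), array([-0.    ,  0.0016, -0.0026])]
```

Emit:
move_arm([
  {"ax": 0, "ay": 0.001, "az": -0.002, "tx": 0.006, "ty": -0.001, "tz": -0.001, "claw": 1},
  {"ax": 0, "ay": 0, "az": 0, "tx": 0, "ty": 0, "tz": 0, "claw": 1},
  {"ax": 0, "ay": 0, "az": 0, "tx": 0, "ty": 0, "tz": 0, "claw": 0.6},
  {"ax": 0, "ay": 0, "az": 0, "tx": 0, "ty": 0, "tz": 0, "claw": 0.4},
  {"ax": 0, "ay": 0, "az": 0, "tx": 0, "ty": 0, "tz": 0, "claw": 0.4},
  {"ax": 0, "ay": 0, "az": 0, "tx": 0, "ty": 0, "tz": 0, "claw": 0.4},
  {"ax": 0, "ay": 0, "az": 0, "tx": 0, "ty": 0, "tz": 0, "claw": 0.4},
], newtons=25)

```text
t: 4.2
tcp_pos: [0.4259, -0.1715, 0.0755]
tcp_rot: [0.513, 0.488, 0.511, -0.487]
ft_force: [-1.0, 0.4, 0.1]
width: 0.628
```

```bash
python3 - <<'E'
from h import *
s=robot.read_state();print(s["tcp_pos"],s["ft_force"],s["width"]*88,s["joint_positions"].round(2));print(rot().round(4))
E
```

```text
[ 0.42585947 -0.171545    0.07550873] [-0.96806089  0.36479021  0.09983519] 55.242008379506174 [ 0.56  0.52 -0.33  2.12  0.32  0.55  0.04]
[[ 0.0028  0.9988  0.0489]
 [-0.0019  0.0489 -0.9988]
 [-1.      0.0027  0.0021]]
```

Emit:
move_arm([
  {"ax": 0, "ay": 0, "az": 0, "tx": -0.01, "ty": 0, "tz": 0, "claw": 0.4},
  {"ax": 0, "ay": 0, "az": 0, "tx": -0.02, "ty": 0, "tz": 0, "claw": 0.4},
  {"ax": 0, "ay": 0, "az": 0, "tx": -0.03, "ty": 0, "tz": 0, "claw": 0.4},
  {"ax": 0, "ay": 0, "az": 0, "tx": -0.03, "ty": 0, "tz": 0, "claw": 0.4},
  {"ax": 0, "ay": 0, "az": 0, "tx": -0.03, "ty": 0, "tz": 0, "claw": 0.4},
  {"ax": 0, "ay": 0, "az": 0, "tx": -0.03, "ty": 0, "tz": 0, "claw": 0.4},
  {"ax": 0, "ay": 0, "az": 0, "tx": -0.03, "ty": 0, "tz": 0, "claw": 0.4},
  {"ax": 0, "ay": 0, "az": 0, "tx": -0.02, "ty": 0, "tz": 0, "claw": 0.4},
  {"ax": 0, "ay": 0, "az": 0, "tx": -0.01, "ty": 0, "tz": 0, "claw": 0.4},
  {"ax": 0, "ay": 0, "az": 0, "tx": 0, "ty": 0, "tz": 0, "claw": 0.4},
])

```text
t: 5.2
tcp_pos: [0.4195, -0.1685, 0.2939]
tcp_rot: [0.51, 0.486, 0.515, -0.488]
ft_force: [0.2, 0.8, -5.2]
width: 0.63
```

Emit:
move_arm([
  {"ax": 0, "ay": 0, "az": 0, "tx": 0, "ty": 0.007, "tz": -0.014, "claw": 0.4},
  {"ax": 0, "ay": 0, "az": 0, "tx": 0, "ty": 0.013, "tz": -0.026, "claw": 0.4},
  {"ax": 0, "ay": 0, "az": 0, "tx": 0, "ty": 0.017, "tz": -0.034, "claw": 0.4},
  {"ax": 0, "ay": 0, "az": 0, "tx": 0, "ty": 0.02, "tz": -0.04, "claw": 0.4},
  {"ax": 0, "ay": 0, "az": 0, "tx": 0, "ty": 0.02, "tz": -0.04, "claw": 0.4},
  {"ax": 0, "ay": 0, "az": 0, "tx": 0, "ty": 0.015, "tz": -0.03, "claw": 0.4},
  {"ax": 0, "ay": 0, "az": 0, "tx": 0, "ty": 0.012, "tz": -0.024, "claw": 0.4},
  {"ax": 0, "ay": 0, "az": 0, "tx": 0, "ty": 0.007, "tz": -0.014, "claw": 0.4},
  {"ax": 0, "ay": 0, "az": 0, "tx": 0, "ty": 0, "tz": 0, "claw": 0.4},
  {"ax": 0, "ay": 0, "az": 0, "tx": 0, "ty": 0, "tz": 0, "claw": 0.4},
])

```text
t: 6.2
tcp_pos: [0.5131, 0.066, 0.2783]
tcp_rot: [0.502, 0.481, 0.522, -0.494]
ft_force: [-0.0, -0.1, -5.0]
width: 0.627
```

```bash
python3 - <<'E'
from h import *
s=robot.read_state();print(s["tcp_pos"],s["ft_force"],s["width"]*88,s["joint_positions"].round(2));print(rot().round(4))
w=robot.camera_model("wrist");im=robot.capture("wrist");cv2.imwrite("pics/w4.png",im[:,:,::-1])
print("bore",proj(w,[.53,.143,.074]))
E
```

```text
[0.5131127  0.06597026 0.27827934] [-0.02356328 -0.0594146  -4.99962709] 55.18364819929177 [ 0.27  0.34 -0.59  1.79  0.2   1.1  -0.34]
[[-0.0332  0.9983  0.0483]
 [ 0.0052  0.0485 -0.9988]
 [-0.9994 -0.0329 -0.0068]]
bore [352.12749796 123.90415373]
```

View pics/w4.png

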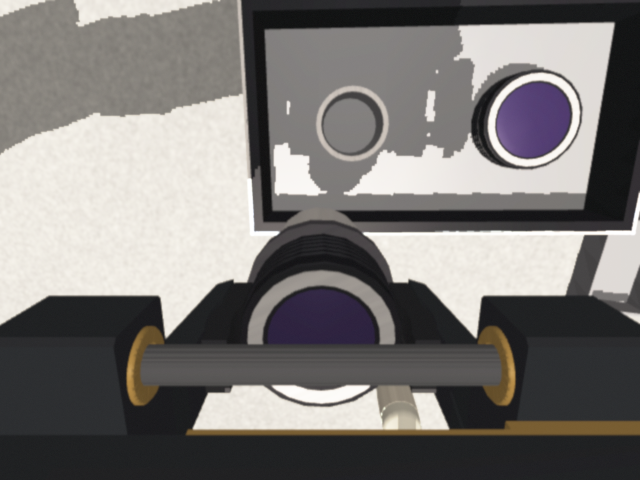

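The wrist picture shows the held lens upright in the jaws, with its top ring centred near (321,337). The empty bore's ring is at (352,124) and the wide lens at (536,120). Next I'll fit the bore edge and the lens's offset in the grip.

```bash
cat >> h.py <<'E'
def radial(g,c,r0,r1,sign,n=72,angs=None):
    """strongest edge along rays from c; sign +1: dark->bright outward; returns points"""
    g=cv2.GaussianBlur(g,(3,3),0).astype(np.float32);out=[]
    for a in (np.linspace(0,2*np.pi,n,endpoint=False) if angs is None else angs):
        r=np.arange(r0,r1,.25);xs=(c[0]+r*np.cos(a)).astype(np.float32);ys=(c[1]+r*np.sin(a)).astype(np.float32)
        p=cv2.remap(g,xs[None],ys[None],cv2.INTER_LINEAR)[0];d=sign*(p[4:]-p[:-4]);i=d.argmax()
        if d[i]>8:out.append((xs[i+2],ys[i+2]))
    return np.array(out,np.float32)
E
python3 - <<'E'
from h import *
im=cv2.imread("pics/w4.png");g=cv2.cvtColor(im,cv2.COLOR_BGR2GRAY);w=robot.camera_model("wrist");s=robot.read_state()
for r0,r1,sg in[(22,36,1),(30,44,-1)]:
    p=radial(g,(352,124),r0,r1,sg);P=np.array([plane(w,*q,.074) for q in p])
    A=np.c_[2*P[:,:2],np.ones(len(P))];
    for _ in range(3):
        x=np.linalg.lstsq(A,(P[:,:2]**2).sum(1),rcond=None)[0];R0=np.sqrt(x[2]+x[0]**2+x[1]**2)
        e=np.abs(np.hypot(*(P[:,:2]-x[:2]).T)-R0);k=e<.0015;A,P=A[k],P[k]
    print("bore",x[:2].round(4),R0.round(4),len(P),e.mean().round(4))
# lens top ring inner(glass) edge, in tool plane at x=-0.0285
M=rot();T=s["tcp_pos"]
def toolplane(q,xt):
    c,d=ray(w,*q);c=M.T@(c-T);d=M.T@d;return c+d*(xt-c[0])/d[0]
for r0,r1,sg in[(45,68,1),(66,90,-1)]:
    p=radial(g,(321,337),r0,r1,sg,angs=np.radians(np.r_[150:390:4]));P=np.array([toolplane(q,-.0285) for q in p if q[1]<330])[:,1:]
    for _ in range(4):
        x=np.linalg.lstsq(np.c_[2*P,np.ones(len(P))],(P**2).sum(1),rcond=None)[0];R0=np.sqrt(x[2]+x[0]**2+x[1]**2)
        e=np.abs(np.hypot(*(P-x[:2]).T)-R0);k=e<.001;P=P[k]
    print("lens ty,tz",x[:2].round(4),R0.round(4),len(P),e.mean().round(4))
# wide lens
h=cv2.cvtColor(im,cv2.COLOR_BGR2HSV);m=((h[...,0]>115)&(h[...,0]<150)&(h[...,1]>60)).astype(np.uint8)
for c in cv2.findContours(m,cv2.RETR_EXTERNAL,cv2.CHAIN_APPROX_NONE)[0]:
    if cv2.contourArea(c)>800:
        (x,y),ab,_=cv2.fitEllipse(c);print(x,y,ab,plane(w,x,y,.112).round(4))
E
```

```text
bore [0.5295 0.1428] 0.027 72 0.0001
bore [0.5296 0.1429] 0.0316 72 0.0002
lens ty,tz [-0.0002  0.0009] 0.0202 41 0.0001
lens ty,tz [-0.0002  0.0006] 0.0254 43 0.0
320.9095458984375 319.6552429199219 (57.37824630737305, 115.59996795654297) [ 0.5119 -0.027   0.112 ]
533.0275268554688 119.65909576416016 (68.23140716552734, 78.55095672607422) [0.6661 0.1514 0.112 ]
```

```bash
python3 - <<'E'
from h import *
t=robot.camera_model("top");s=robot.camera_model("scene")
ex=np.array([.998,.063,0]);ey=np.array([-.063,.998,0]);hinge=np.array([.5974,.147,.124])+.085*ey
for n,m,u,v in[("top",t,84,130),("top",t,88,295),("scene",s,527,163),("scene",s,567,281)]:
    c,d=ray(m,u,v);best=[]
    for k in np.linspace(.5,2,6000):
        p=c+k*d-hinge;r=np.hypot(p@ey,p[2]);
        best.append((abs(r-np.hypot(.17,.022)),np.arctan2(p[2],-(p@ey))-np.arctan2(.022,.17),p@ex))
    print(n,sorted(best)[0],min([b for b in best if b[0]<2e-3],key=lambda b:abs(abs(b[2])-.15)))
M=rot();print(todelta([.5297,.1435,.278]))
E
```

```text
top (np.float64(2.8163661598107348e-05), np.float64(-2.9002301698705475), np.float64(0.22301814031014566)) (np.float64(0.001991967290870311), np.float64(1.9072737940998448), np.float64(0.14805141952447604))
top (np.float64(4.0117773198095064e-05), np.float64(1.9382440394904459), np.float64(-0.14762926517881933)) (np.float64(0.001958821956102308), np.float64(1.9250924351586856), np.float64(-0.1477757051659447))
scene (np.float64(3.143145658424107e-05), np.float64(-3.1594679414570725), np.float64(-0.3636464491739258)) (np.float64(0.001930787967072578), np.float64(1.9262713301752428), np.float64(-0.13542205661377807))
scene (np.float64(4.0338706982362416e-05), np.float64(-3.1895978795442925), np.float64(0.013434535315965092)) (np.float64(0.0018947996107749332), np.float64(1.9498504741373857), np.float64(0.15254097674296896))
[array([ 0.0002,  0.0204, -0.0768])]
```

Emit:
move_arm([
  {"ax": 0, "ay": -0.003, "az": 0.018, "tx": 0, "ty": 0, "tz": 0, "claw": 0.4},
  {"ax": 0, "ay": -0.003, "az": 0.018, "tx": 0, "ty": 0, "tz": 0, "claw": 0.4},
  {"ax": 0, "ay": 0, "az": 0, "tx": 0, "ty": 0, "tz": 0, "claw": 0.4},
])

```text
t: 6.55
tcp_pos: [0.5119, 0.0625, 0.2774]
tcp_rot: [0.512, 0.49, 0.509, -0.488]
ft_force: [-0.1, -0.2, -3.3]
width: 0.629
```

Emit:
move_arm([
  {"ax": 0, "ay": 0, "az": 0, "tx": 0, "ty": 0.005, "tz": -0.02, "claw": 0.4},
  {"ax": 0, "ay": 0, "az": 0, "tx": 0, "ty": 0.006, "tz": -0.024, "claw": 0.4},
  {"ax": 0, "ay": 0, "az": 0, "tx": 0, "ty": 0.005, "tz": -0.02, "claw": 0.4},
  {"ax": 0, "ay": 0, "az": 0, "tx": 0, "ty": 0.003, "tz": -0.012, "claw": 0.4},
  {"ax": 0, "ay": 0, "az": 0, "tx": 0, "ty": 0, "tz": 0, "claw": 0.4},
  {"ax": 0, "ay": 0, "az": 0, "tx": 0, "ty": 0, "tz": 0, "claw": 0.4},
])

```text
t: 7.15
tcp_pos: [0.528, 0.1361, 0.2778]
tcp_rot: [0.512, 0.491, 0.506, -0.491]
ft_force: [0.0, -0.6, -4.1]
width: 0.63
```

```bash
cat >> h.py <<'E'
def over(z,xy=(.5295,.1428)):
    """tool-frame correction so the held lens axis (upright) is over the bore, TCP height z"""
    s=robot.read_state();M=rot();y=M[:,1].copy();y[2]=0
    x=np.array([0,0,-1.]);y/=np.linalg.norm(y);T=np.c_[x,y,np.cross(x,y)]
    T=T@Tg; tgt=np.array([*xy,z])-T@np.array([0,-.0002,.0007]);tgt[2]=z
    print("t",round(s["t"],2),"tcp",s["tcp_pos"].round(4),"F",s["ft_force"].round(1),"w",round(s["width"]*88,1))
    print("shift",(M.T@(tgt-s["tcp_pos"])).round(4),"turn",R.from_matrix(M.T@T).as_rotvec().round(4))
G=np.array([[.0028,.9988,.0489],[-.0019,.0489,-.9988],[-1,.0027,.0021]])
_y=np.array([.9988,.0489,0]);_y/=np.linalg.norm(_y);_T=np.c_[[0,0,-1.],_y,np.cross([0,0,-1.],_y)]
Tg=_T.T@G   # tool tilt at the grasp (lens upright)
E
python3 -c "from h import *;over(.2)"
```

```text
t 7.15 tcp [0.528  0.1361 0.2778] F [ 0.  -0.6 -4.1] w 55.4
shift [ 0.0778  0.0015 -0.0078] turn [-0.      0.0035 -0.003 ]
```

Emit:
move_arm([
  {"ax": 0, "ay": 0.0035, "az": -0.003, "tx": 0.01, "ty": 0.0015, "tz": -0.008, "claw": 0.4},
  {"ax": 0, "ay": 0, "az": 0, "tx": 0.025, "ty": 0, "tz": 0, "claw": 0.4},
  {"ax": 0, "ay": 0, "az": 0, "tx": 0.025, "ty": 0, "tz": 0, "claw": 0.4},
  {"ax": 0, "ay": 0, "az": 0, "tx": 0.025, "ty": 0, "tz": 0, "claw": 0.4},
  {"ax": 0, "ay": 0, "az": 0, "tx": 0.018, "ty": 0, "tz": 0, "claw": 0.4},
  {"ax": 0, "ay": 0, "az": 0, "tx": 0, "ty": 0, "tz": 0, "claw": 0.4},
  {"ax": 0, "ay": 0, "az": 0, "tx": 0, "ty": 0, "tz": 0, "claw": 0.4},
])

```text
t: 7.85
tcp_pos: [0.5301, 0.1389, 0.1686]
tcp_rot: [0.508, 0.493, 0.505, -0.494]
ft_force: [-0.3, 0.2, -3.6]
width: 0.628
```

```bash
python3 -c "from h import *;over(.157)"
```

```text
t 7.85 tcp [0.5301 0.1389 0.1686] F [-0.3  0.2 -3.6] w 55.3
shift [ 0.0116 -0.0003 -0.0047] turn [-0.      0.0021  0.0009]
```

Emit:
move_arm([
  {"ax": 0, "ay": 0.002, "az": 0.001, "tx": 0.005, "ty": 0, "tz": -0.005, "claw": 0.4},
  {"ax": 0, "ay": 0, "az": 0, "tx": 0.005, "ty": 0, "tz": 0, "claw": 0.4},
  {"ax": 0, "ay": 0, "az": 0, "tx": 0, "ty": 0, "tz": 0, "claw": 0.4},
  {"ax": 0, "ay": 0, "az": 0, "tx": 0, "ty": 0, "tz": 0, "claw": 0.4},
])

```text
t: 8.25
tcp_pos: [0.5318, 0.1446, 0.1603]
tcp_rot: [0.509, 0.495, 0.504, -0.492]
ft_force: [0.2, 0.6, -4.0]
width: 0.627
```

```bash
python3 - <<'E'
from h import *
over(.152)
w=robot.camera_model("wrist");im=robot.capture("wrist");cv2.imwrite("pics/w5.png",im[:,:,::-1])
print("bore px",proj(w,[.5295,.1428,.074]))
E
```

```text
t 8.25 tcp [0.5318 0.1446 0.1603] F [ 0.2  0.6 -4. ] w 55.1
shift [ 0.0083 -0.0022  0.001 ] turn [-0.     -0.0011 -0.0046]
bore px [316.34421585 246.3920893 ]
```

View pics/w5.png

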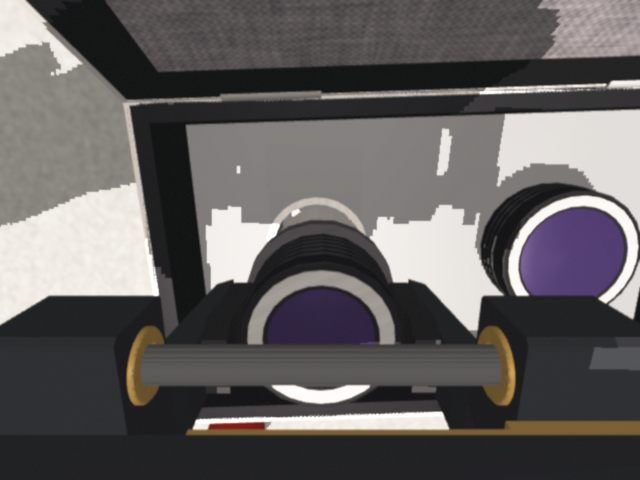

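The barrel sits just above the bore ring, whose visible arc is near (318,200). The lens top is at (321,337), and the lid stays clear behind. I'll make a small correction and go lower.

Emit:
move_arm([
  {"ax": 0, "ay": -0.001, "az": -0.0045, "tx": 0.004, "ty": -0.002, "tz": 0.001, "claw": 0.4},
  {"ax": 0, "ay": 0, "az": 0, "tx": 0, "ty": 0, "tz": 0, "claw": 0.4},
  {"ax": 0, "ay": 0, "az": 0, "tx": 0, "ty": 0, "tz": 0, "claw": 0.4},
])

```text
t: 8.6
tcp_pos: [0.53, 0.1433, 0.1565]
tcp_rot: [0.508, 0.494, 0.505, -0.493]
ft_force: [0.1, -0.4, -4.6]
width: 0.628
```

```bash
python3 -c "from h import *;over(.148)"
```

```text
t 8.6 tcp [0.53   0.1433 0.1565] F [ 0.1 -0.4 -4.6] w 55.3
shift [ 0.0085 -0.0004 -0.0002] turn [-0.      0.0001 -0.0006]
```

Emit:
move_arm([
  {"ax": 0, "ay": 0, "az": 0, "tx": 0.004, "ty": -0.0004, "tz": 0, "claw": 0.4},
  {"ax": 0, "ay": 0, "az": 0, "tx": 0.003, "ty": 0, "tz": 0, "claw": 0.4},
  {"ax": 0, "ay": 0, "az": 0, "tx": 0, "ty": 0, "tz": 0, "claw": 0.4},
])

```text
t: 8.9
tcp_pos: [0.5296, 0.1432, 0.1489]
tcp_rot: [0.508, 0.494, 0.505, -0.493]
ft_force: [-0.6, -0.2, -4.7]
width: 0.631
```

```bash
python3 -c "from h import *;over(.145)"
```

```text
t 8.9 tcp [0.5296 0.1432 0.1489] F [-0.6 -0.2 -4.7] w 55.5
shift [ 0.0039  0.     -0.0003] turn [-0.      0.0001 -0.0007]
```

Aligned to within about 0.3 mm and at the mouth of the bore. I'll enter slowly.

Emit:
move_arm([
  {"ax": 0, "ay": 0, "az": 0, "tx": 0.002, "ty": 0, "tz": 0, "claw": 0.4},
  {"ax": 0, "ay": 0, "az": 0, "tx": 0.002, "ty": 0, "tz": 0, "claw": 0.4},
  {"ax": 0, "ay": 0, "az": 0, "tx": 0.002, "ty": 0, "tz": 0, "claw": 0.4},
  {"ax": 0, "ay": 0, "az": 0, "tx": 0, "ty": 0, "tz": 0, "claw": 0.4},
])

```text
t: 9.3
tcp_pos: [0.5297, 0.1432, 0.1422]
tcp_rot: [0.508, 0.494, 0.505, -0.493]
ft_force: [-0.3, -0.1, -4.3]
width: 0.629
```

```bash
python3 -c "from h import *;over(.135)"
```

```text
t 9.3 tcp [0.5297 0.1432 0.1422] F [-0.3 -0.1 -4.3] w 55.3
shift [ 0.0072 -0.     -0.0003] turn [-0.      0.0001 -0.0006]
```

The lens is about 7 mm into the bore with no contact force.

Emit:
move_arm([
  {"ax": 0, "ay": 0, "az": 0, "tx": 0.005, "ty": 0, "tz": 0, "claw": 0.4},
  {"ax": 0, "ay": 0, "az": 0, "tx": 0.005, "ty": 0, "tz": 0, "claw": 0.4},
  {"ax": 0, "ay": 0, "az": 0, "tx": 0.005, "ty": 0, "tz": 0, "claw": 0.4},
  {"ax": 0, "ay": 0, "az": 0, "tx": 0, "ty": 0, "tz": 0, "claw": 0.4},
])

```text
t: 9.7
tcp_pos: [0.5297, 0.1431, 0.1258]
tcp_rot: [0.508, 0.494, 0.505, -0.493]
ft_force: [-1.1, -0.4, -4.4]
width: 0.627
```

```bash
python3 -c "from h import *;over(.1)"
```

```text
t 9.7 tcp [0.5297 0.1431 0.1258] F [-1.1 -0.4 -4.4] w 55.2
shift [ 0.0258 -0.0001 -0.0005] turn [-0.      0.0002 -0.0005]
```

Emit:
move_arm([
  {"ax": 0, "ay": 0, "az": 0, "tx": 0.005, "ty": 0, "tz": -0.0004, "claw": 0.4},
  {"ax": 0, "ay": 0, "az": 0, "tx": 0.005, "ty": 0, "tz": 0, "claw": 0.4},
  {"ax": 0, "ay": 0, "az": 0, "tx": 0.005, "ty": 0, "tz": 0, "claw": 0.4},
  {"ax": 0, "ay": 0, "az": 0, "tx": 0.005, "ty": 0, "tz": 0, "claw": 0.4},
  {"ax": 0, "ay": 0, "az": 0, "tx": 0, "ty": 0, "tz": 0, "claw": 0.4},
])

```text
t: 10.2
tcp_pos: [0.5297, 0.1435, 0.1038]
tcp_rot: [0.508, 0.494, 0.505, -0.493]
ft_force: [-0.9, 0.5, -3.9]
width: 0.626
```

```bash
python3 -c "from h import *;over(.0935)"
```

```text
t 10.2 tcp [0.5297 0.1435 0.1038] F [-0.9  0.5 -3.9] w 55.1
shift [ 0.0103 -0.0001 -0.    ] turn [-0.      0.0002 -0.0002]
```

Emit:
move_arm([
  {"ax": 0, "ay": 0, "az": 0, "tx": 0.004, "ty": 0, "tz": 0, "claw": 0.4},
  {"ax": 0, "ay": 0, "az": 0, "tx": 0.004, "ty": 0, "tz": 0, "claw": 0.4},
  {"ax": 0, "ay": 0, "az": 0, "tx": 0.002, "ty": 0, "tz": 0, "claw": 0.4},
  {"ax": 0, "ay": 0, "az": 0, "tx": 0, "ty": 0, "tz": 0, "claw": 0.4},
])

```text
t: 10.6
tcp_pos: [0.5299, 0.1436, 0.093]
tcp_rot: [0.508, 0.494, 0.505, -0.493]
ft_force: [0.3, -0.9, -4.2]
width: 0.626
```

Emit:
move_arm([
  {"ax": 0, "ay": 0, "az": 0, "tx": 0.0015, "ty": 0, "tz": 0, "claw": 0.4},
  {"ax": 0, "ay": 0, "az": 0, "tx": 0.001, "ty": 0, "tz": 0, "claw": 0.4},
  {"ax": 0, "ay": 0, "az": 0, "tx": 0, "ty": 0, "tz": 0, "claw": 0.4},
])

```text
t: 10.9
tcp_pos: [0.5301, 0.1437, 0.0905]
tcp_rot: [0.508, 0.494, 0.505, -0.493]
ft_force: [-0.2, 0.1, -5.5]
width: 0.626
```

Emit:
move_arm([
  {"ax": 0, "ay": 0, "az": 0, "tx": 0.001, "ty": 0, "tz": 0, "claw": 0.4},
  {"ax": 0, "ay": 0, "az": 0, "tx": 0, "ty": 0, "tz": 0, "claw": 0.4},
])

```text
t: 11.1
tcp_pos: [0.5303, 0.1437, 0.0897]
tcp_rot: [0.508, 0.494, 0.505, -0.493]
ft_force: [0.5, 0.1, -3.6]
width: 0.63
```

Emit:
move_arm([
  {"ax": 0, "ay": 0, "az": 0, "tx": 0.0007, "ty": 0, "tz": 0, "claw": 0.4},
  {"ax": 0, "ay": 0, "az": 0, "tx": 0, "ty": 0, "tz": 0, "claw": 0.4},
])

```text
t: 11.3
tcp_pos: [0.5305, 0.1438, 0.0896]
tcp_rot: [0.508, 0.494, 0.505, -0.493]
ft_force: [-0.3, -0.4, -4.8]
width: 0.626
```

Emit:
move_arm([
  {"ax": 0, "ay": 0, "az": 0, "tx": 0.0008, "ty": -0.0008, "tz": 0, "claw": 0.4},
  {"ax": 0, "ay": 0, "az": 0, "tx": 0, "ty": 0, "tz": 0, "claw": 0.4},
])

```text
t: 11.5
tcp_pos: [0.5305, 0.1438, 0.0895]
tcp_rot: [0.508, 0.495, 0.504, -0.492]
ft_force: [-1.6, -0.2, -2.3]
width: 0.632
```

Emit:
move_arm([
  {"ax": 0, "ay": 0, "az": 0, "tx": 0.001, "ty": 0, "tz": 0, "claw": 0.4},
  {"ax": 0, "ay": 0, "az": 0, "tx": 0.0005, "ty": 0, "tz": 0, "claw": 0.4},
])

```text
t: 11.7
tcp_pos: [0.5305, 0.1438, 0.0894]
tcp_rot: [0.509, 0.494, 0.504, -0.493]
ft_force: [-3.3, -0.8, 3.4]
width: 0.63
```

```bash
python3 -c "from h import *;over(.0895);over(.0895)"
```

```text
t 11.7 tcp [0.5305 0.1438 0.0894] F [-3.3 -0.8  3.4] w 55.4
shift [-0.0001 -0.0008  0.0002] turn [-0.      0.0011 -0.0037]
t 11.7 tcp [0.5305 0.1438 0.0894] F [-3.3 -0.8  3.4] w 55.4
shift [-0.0001 -0.0008  0.0002] turn [-0.      0.0011 -0.0037]
```

The collar is seated: the vertical force went from -4.5 to +3.4 N at the expected height. I'll release and lift straight up.

Emit:
move_arm([
  {"ax": 0, "ay": 0, "az": 0, "tx": 0, "ty": 0, "tz": 0, "claw": 0.7},
  {"ax": 0, "ay": 0, "az": 0, "tx": 0, "ty": 0, "tz": 0, "claw": 0.85},
  {"ax": 0, "ay": 0, "az": 0, "tx": 0, "ty": 0, "tz": 0, "claw": 0.85},
  {"ax": 0, "ay": 0, "az": 0, "tx": -0.01, "ty": 0, "tz": 0, "claw": 0.85},
  {"ax": 0, "ay": 0, "az": 0, "tx": -0.02, "ty": 0, "tz": 0, "claw": 0.85},
  {"ax": 0, "ay": 0, "az": 0, "tx": -0.03, "ty": 0, "tz": 0, "claw": 0.85},
  {"ax": 0, "ay": 0, "az": 0, "tx": -0.03, "ty": 0, "tz": 0, "claw": 0.85},
  {"ax": 0, "ay": 0, "az": 0, "tx": -0.03, "ty": 0, "tz": 0, "claw": 0.85},
  {"ax": 0, "ay": 0, "az": 0, "tx": -0.03, "ty": 0, "tz": 0, "claw": 0.85},
  {"ax": 0, "ay": 0, "az": 0, "tx": 0, "ty": 0, "tz": 0, "claw": 0.85},
])

```text
t: 12.7
tcp_pos: [0.53, 0.1459, 0.2487]
tcp_rot: [0.509, 0.495, 0.505, -0.491]
ft_force: [0.4, 0.2, -0.2]
width: 0.849
```

```bash
python3 - <<'E'
from h import *
over(.25)
w=robot.camera_model("wrist");im=robot.capture("wrist");cv2.imwrite("pics/w6.png",im[:,:,::-1])
h=cv2.cvtColor(im,cv2.COLOR_RGB2HSV);m=((h[...,0]>115)&(h[...,0]<150)&(h[...,1]>60)).astype(np.uint8)
for c in cv2.findContours(m,cv2.RETR_EXTERNAL,cv2.CHAIN_APPROX_NONE)[0]:
    if cv2.contourArea(c)>500:
        (x,y),ab,_=cv2.fitEllipse(c);print(x,y,ab,[plane(w,x,y,z).round(4) for z in(.118,.112)])
print(robot.read_state()["joint_positions"].round(2))
E
```

```text
t 12.7 tcp [0.53   0.1459 0.2487] F [ 0.4  0.2 -0.2] w 74.7
shift [-0.0013 -0.0004  0.0024] turn [-0.     -0.0019 -0.0062]
319.3988342285156 229.57843017578125 (46.28877258300781, 47.73439025878906) [array([0.53  , 0.1439, 0.118 ]), array([0.5301, 0.1424, 0.112 ])]
499.0525207519531 222.5908966064453 (66.1626205444336, 75.37239837646484) [array([0.6633, 0.1526, 0.118 ]), array([0.6662, 0.1513, 0.112 ])]
[ 0.11  0.42 -0.6   1.78  0.27  1.02 -0.56]
```

View pics/w6.png

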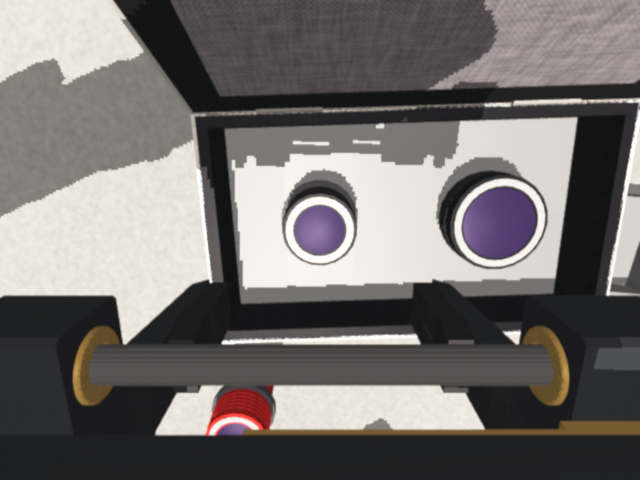

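The lens top sits at about (0.530, 0.143), with its ring centred at (319,230) between its neighbours' shadows. The wide lens is unmoved at (499,223), and the lid leans back at the top of the picture. Next I'll raise the gripper, pass over the lid and come down behind it.

Emit:
move_arm([
  {"ax": 0, "ay": 0, "az": -0.006, "tx": -0.03, "ty": 0.01, "tz": 0.002, "claw": 0.85},
  {"ax": 0, "ay": 0, "az": 0, "tx": -0.04, "ty": 0.01, "tz": 0.002, "claw": 0.5},
  {"ax": 0, "ay": 0, "az": 0, "tx": -0.04, "ty": 0.01, "tz": 0, "claw": 0.2},
  {"ax": 0, "ay": 0, "az": 0, "tx": -0.01, "ty": 0.01, "tz": -0.02, "claw": 0},
  {"ax": 0, "ay": 0, "az": 0, "tx": 0, "ty": 0.01, "tz": -0.035, "claw": 0},
  {"ax": 0, "ay": 0, "az": 0, "tx": 0, "ty": 0.01, "tz": -0.04, "claw": 0},
  {"ax": 0, "ay": 0, "az": 0, "tx": 0, "ty": 0, "tz": -0.04, "claw": 0},
  {"ax": 0, "ay": 0, "az": 0, "tx": 0, "ty": 0, "tz": -0.04, "claw": 0},
  {"ax": 0, "ay": 0, "az": 0, "tx": 0, "ty": 0, "tz": -0.03, "claw": 0},
  {"ax": 0, "ay": 0, "az": 0, "tx": 0, "ty": 0, "tz": -0.015, "claw": 0},
  {"ax": 0, "ay": 0, "az": 0, "tx": 0, "ty": 0, "tz": 0, "claw": 0},
])

```text
t: 13.85
tcp_pos: [0.5824, 0.3648, 0.3577]
tcp_rot: [0.504, 0.488, 0.507, -0.502]
ft_force: [0.0, -0.7, 0.3]
width: 0.005
```

```bash
python3 - <<'E'
from h import *
s=robot.read_state();print(s["tcp_pos"],s["ft_force"].round(1),s["width"],s["joint_positions"].round(2));print(rot().round(3))
print(todelta([.59,.365,.24],[1,.063]))
E
```

```text
[0.58237742 0.36478108 0.35767379] [ 0.  -0.7  0.3] 0.00455891670862281 [-0.27  0.6  -0.61  1.23  0.33  1.43 -0.82]
[[-0.017  1.     0.022]
 [-0.011  0.022 -1.   ]
 [-1.    -0.017  0.011]]
[array([ 0.1175,  0.0097, -0.0013]), array([-0.0413,  0.0102,  0.0176])]
```

Above and behind the lid. Going down to z≈0.245.

Emit:
move_arm([
  {"ax": -0.02, "ay": 0.005, "az": 0.009, "tx": 0.02, "ty": 0.005, "tz": -0.002, "claw": 0},
  {"ax": -0.02, "ay": 0.005, "az": 0.009, "tx": 0.03, "ty": 0.005, "tz": -0.002, "claw": 0},
  {"ax": 0, "ay": 0, "az": 0, "tx": 0.03, "ty": 0, "tz": -0.002, "claw": 0},
  {"ax": 0, "ay": 0, "az": 0, "tx": 0.03, "ty": 0, "tz": 0, "claw": 0},
  {"ax": 0, "ay": 0, "az": 0, "tx": 0, "ty": 0, "tz": 0, "claw": 0},
])

```text
t: 14.35
tcp_pos: [0.5957, 0.3606, 0.2435]
tcp_rot: [0.516, 0.485, 0.511, -0.487]
ft_force: [-0.6, -0.2, 0.4]
width: 0.007
```

```bash
python3 - <<'E'
from h import *
s=robot.read_state();print(s["tcp_pos"],s["ft_force"].round(1))
im=robot.capture("scene");cv2.imwrite("pics/s1.png",cv2.resize(im[100:380,320:640,::-1],None,fx=2,fy=2))
E
```

```text
[0.59567194 0.36060404 0.24352234] [-0.6 -0.2  0.4]
```

View pics/s1.png

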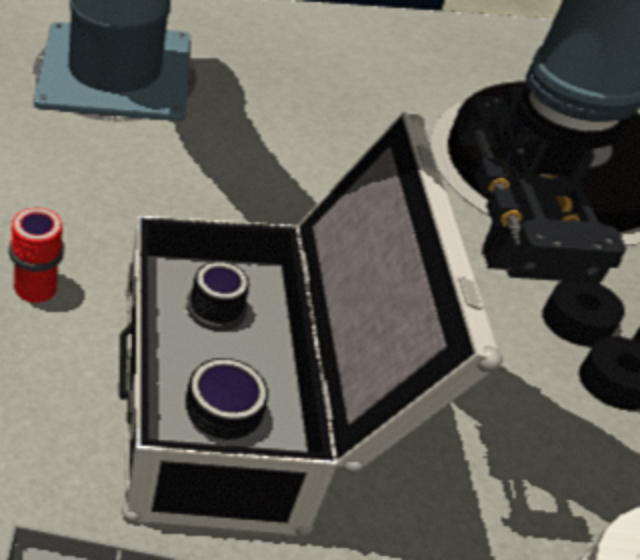

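The crop shows the lens (220,290) and the wide lens (228,395) seated in the case, and the gripper behind the lid around (545,220). Now I'll push the lid towards -y.

Emit:
move_arm([
  {"ax": 0, "ay": 0, "az": 0, "tx": 0, "ty": 0, "tz": 0.015, "claw": 0},
  {"ax": 0, "ay": 0, "az": 0, "tx": 0, "ty": 0, "tz": 0.015, "claw": 0},
  {"ax": 0, "ay": 0, "az": 0, "tx": 0, "ty": 0, "tz": 0.015, "claw": 0},
  {"ax": 0, "ay": 0, "az": 0, "tx": 0, "ty": 0, "tz": 0.015, "claw": 0},
])

```text
t: 14.8
tcp_pos: [0.6022, 0.3049, 0.2567]
tcp_rot: [0.516, 0.493, 0.513, -0.478]
ft_force: [-1.0, 6.0, 5.8]
width: 0.005
```

Emit:
move_arm([
  {"ax": 0, "ay": 0, "az": 0, "tx": 0, "ty": 0, "tz": 0.015, "claw": 0},
  {"ax": 0, "ay": 0, "az": 0, "tx": 0, "ty": 0, "tz": 0.015, "claw": 0},
  {"ax": 0, "ay": 0, "az": 0, "tx": 0, "ty": 0, "tz": 0.012, "claw": 0},
])

```text
t: 15.1
tcp_pos: [0.6057, 0.2651, 0.2652]
tcp_rot: [0.515, 0.498, 0.514, -0.472]
ft_force: [-2.3, 3.6, 1.0]
width: 0.006
```

```bash
python3 - <<'E'
from h import *
s=robot.read_state();print(s["tcp_pos"],s["ft_force"].round(1));print(rot().round(3))
E
```

```text
[0.60572746 0.26511019 0.26521085] [-2.3  3.6  1. ]
[[ 0.027  0.998  0.059]
 [ 0.025  0.059 -0.998]
 [-0.999  0.029 -0.023]]
```

Emit:
move_arm([
  {"ax": 0, "ay": -0.012, "az": -0.013, "tx": 0.006, "ty": -0.002, "tz": 0.012, "claw": 0},
  {"ax": 0, "ay": -0.012, "az": -0.013, "tx": 0.006, "ty": -0.002, "tz": 0.012, "claw": 0},
  {"ax": 0, "ay": 0, "az": 0, "tx": 0.006, "ty": -0.002, "tz": 0.012, "claw": 0},
])

```text
t: 15.4
tcp_pos: [0.6048, 0.2277, 0.2502]
tcp_rot: [0.516, 0.488, 0.512, -0.482]
ft_force: [0.8, 3.6, 4.4]
width: 0.003
```

Emit:
move_arm([
  {"ax": 0, "ay": 0, "az": 0, "tx": 0.005, "ty": -0.002, "tz": 0.011, "claw": 0},
  {"ax": 0, "ay": 0, "az": 0, "tx": 0.006, "ty": -0.002, "tz": 0.011, "claw": 0},
  {"ax": 0, "ay": 0, "az": 0, "tx": 0.006, "ty": -0.002, "tz": 0.011, "claw": 0},
])

```text
t: 15.7
tcp_pos: [0.6019, 0.19, 0.2312]
tcp_rot: [0.517, 0.489, 0.511, -0.482]
ft_force: [1.7, 2.9, 2.5]
width: 0.007
```

```bash
cat >> h.py <<'E'
def lid():
    s=robot.read_state();p=s["tcp_pos"];print(p.round(4),s["ft_force"].round(1));print(rot().round(3))
    yh=.232-(p[0]-.592)*-.063;th=np.linspace(0,2,4001) # tip front edge on outer face
    d=(p[1]-.01-yh)*np.sin(th)+(p[2]-.124)*np.cos(th)-.022
    k=np.where(np.diff(np.sign(d)))[0];print("lid angle est",th[k].round(2),"r",[round(-(p[1]-.01-yh)*np.cos(th[i])+(p[2]-.124)*np.sin(th[i]),3) for i in k])
E
python3 -c "from h import *;lid()"
```

```text
[0.6019 0.19   0.2312] [1.7 2.9 2.5]
[[ 0.012  0.998  0.057]
 [ 0.001  0.057 -0.998]
 [-1.     0.012 -0.   ]]
lid angle est [0.93] r [np.float64(0.117)]
```

Emit:
move_arm([
  {"ax": 0, "ay": 0, "az": -0.006, "tx": 0.006, "ty": -0.001, "tz": 0.013, "claw": 0},
  {"ax": 0, "ay": 0, "az": -0.006, "tx": 0.007, "ty": -0.001, "tz": 0.012, "claw": 0},
  {"ax": 0, "ay": 0, "az": 0, "tx": 0.008, "ty": 0, "tz": 0.011, "claw": 0},
  {"ax": 0, "ay": 0, "az": 0, "tx": 0.008, "ty": 0, "tz": 0.01, "claw": 0},
])

```text
t: 16.1
tcp_pos: [0.6002, 0.1381, 0.1972]
tcp_rot: [0.513, 0.483, 0.515, -0.488]
ft_force: [-0.9, 1.7, 1.5]
width: 0.005
```

Emit:
move_arm([
  {"ax": 0, "ay": 0, "az": 0, "tx": 0.009, "ty": 0, "tz": 0.007, "claw": 0},
  {"ax": 0, "ay": 0, "az": 0, "tx": 0.009, "ty": 0, "tz": 0.006, "claw": 0},
  {"ax": 0, "ay": 0, "az": 0, "tx": 0.008, "ty": 0, "tz": 0.005, "claw": 0},
])

```text
t: 16.4
tcp_pos: [0.6001, 0.1162, 0.1678]
tcp_rot: [0.512, 0.483, 0.515, -0.49]
ft_force: [0.1, 1.8, 0.6]
width: 0.003
```

```bash
python3 -c "from h import *;lid()"
```

```text
[0.6001 0.1162 0.1678] [0.1 1.8 0.6]
[[-0.01   0.998  0.055]
 [-0.004  0.055 -0.998]
 [-1.    -0.01   0.003]]
lid angle est [0.17] r [np.float64(0.132)]
```

Emit:
move_arm([
  {"ax": 0, "ay": 0, "az": 0.005, "tx": 0.006, "ty": 0, "tz": 0.002, "claw": 0},
  {"ax": 0, "ay": 0, "az": 0.005, "tx": 0.006, "ty": 0, "tz": 0.002, "claw": 0},
  {"ax": 0, "ay": 0, "az": 0, "tx": 0.004, "ty": 0, "tz": 0, "claw": 0},
  {"ax": 0, "ay": 0, "az": 0, "tx": 0.002, "ty": 0, "tz": 0, "claw": 0},
])

```text
t: 16.8
tcp_pos: [0.5999, 0.1099, 0.147]
tcp_rot: [0.515, 0.484, 0.512, -0.488]
ft_force: [-0.4, -1.0, 1.9]
width: 0.006
```

Emit:
move_arm([
  {"ax": 0, "ay": 0, "az": 0, "tx": 0.002, "ty": 0, "tz": 0, "claw": 0},
  {"ax": 0, "ay": 0, "az": 0, "tx": 0.001, "ty": 0, "tz": 0, "claw": 0},
])

```text
t: 17.0
tcp_pos: [0.5999, 0.1098, 0.1465]
tcp_rot: [0.515, 0.484, 0.512, -0.488]
ft_force: [-2.8, -1.9, 7.3]
width: 0.005
```

Emit:
move_arm([
  {"ax": 0, "ay": 0, "az": 0, "tx": 0.002, "ty": 0, "tz": 0, "claw": 0},
  {"ax": 0, "ay": 0, "az": 0, "tx": 0.002, "ty": 0, "tz": 0, "claw": 0},
])

```text
t: 17.2
tcp_pos: [0.5999, 0.1099, 0.1464]
tcp_rot: [0.516, 0.483, 0.511, -0.489]
ft_force: [-5.9, -3.1, 17.2]
width: 0.003
```

Emit:
move_arm([
  {"ax": 0, "ay": 0, "az": 0, "tx": -0.005, "ty": 0, "tz": 0, "claw": 0},
  {"ax": 0, "ay": 0, "az": 0, "tx": -0.03, "ty": 0, "tz": 0, "claw": 0},
  {"ax": 0, "ay": 0, "az": 0, "tx": -0.04, "ty": 0, "tz": 0.01, "claw": 0},
  {"ax": 0, "ay": 0, "az": 0, "tx": -0.04, "ty": 0, "tz": 0.04, "claw": 0},
  {"ax": 0, "ay": 0, "az": 0, "tx": -0.03, "ty": 0, "tz": 0.04, "claw": 0},
  {"ax": 0, "ay": 0, "az": 0, "tx": 0, "ty": -0.02, "tz": 0.04, "claw": 0},
  {"ax": 0, "ay": 0, "az": 0, "tx": 0, "ty": -0.02, "tz": 0.04, "claw": 0},
  {"ax": 0, "ay": 0, "az": 0, "tx": 0, "ty": -0.02, "tz": 0.04, "claw": 0},
  {"ax": 0, "ay": 0, "az": 0, "tx": 0, "ty": -0.02, "tz": 0.04, "claw": 0},
  {"ax": 0, "ay": 0, "az": 0, "tx": 0, "ty": 0, "tz": 0.02, "claw": 0},
  {"ax": 0, "ay": 0, "az": 0, "tx": 0, "ty": 0, "tz": 0, "claw": 0},
])

```text
t: 18.3
tcp_pos: [0.5329, -0.1651, 0.2978]
tcp_rot: [0.518, 0.482, 0.513, -0.487]
ft_force: [1.2, -0.6, -0.1]
width: 0.006
```

```bash
python3 - <<'E'
from h import *
s=robot.read_state();print(s["t"],s["tcp_pos"],s["ft_force"].round(1))
a=robot.capture("scene")[100:380,180:560,::-1];cv2.imwrite("pics/s2.png",cv2.resize(a,None,fx=2,fy=2))
b=robot.capture("top");cv2.imwrite("pics/t2.png",b[:,:,::-1])
t=robot.camera_model("top");sc=robot.camera_model("scene")
ex=np.array([.998,.063,0]);ey=np.array([-.063,.998,0]);c=np.array([.5974,.147,.146])
for n,m in(("top",t),("scene",sc)):print(n,[proj(m,c+i*.15*ex+j*.085*ey).round(0) for i in(-1,1) for j in(-1,1)])
o=cv2.imread("pics/top0.png");d=cv2.absdiff(o,b[:,:,::-1]).max(2)
print("top diff bottle/roller/red",[d[v-22:v+22,u-22:u+22].mean().round(1) for u,v in((348,214),(443,249),(300,282))])
E
```

```text
18.3 [ 0.53290157 -0.16505132  0.2977711 ] [ 1.2 -0.6 -0.1]
top [array([242., 286.]), array([156., 294.]), array([231., 138.]), array([147., 145.])]
scene [array([390., 200.]), array([470., 205.]), array([391., 316.]), array([491., 323.])]
top diff bottle/roller/red [np.float64(41.3), np.float64(7.4), np.float64(16.9)]
```

View pics/s2.png

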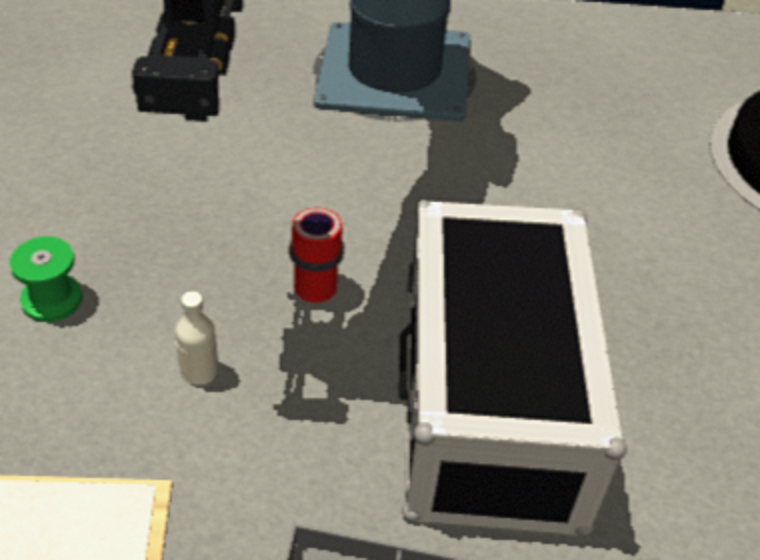

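The lid lies flat and shut on the case. The bottle at (197,340), roller at (46,280) and red look-alike at (318,255) are all at their starting pixels once mapped back to the full frame. The arm is clear, so I'll hand in.

```bash
python3 - <<'E'
from h import *
a=cv2.imread("pics/scene0.png").astype(int);b=robot.capture("scene")[:,:,::-1].astype(int)
print([np.abs(a-b)[v-20:v+20,u-14:u+14].mean().round(1) for u,v in((278,268),(204,239),(338,225))])
print(robot.close_job())
E
```

```text
[np.float64(3.8), np.float64(3.0), np.float64(14.1)]
the job is handed in; nothing more can be done
None
```

The lens is in the empty bore with its collar down on the insert, the lid is shut, and the job was handed in at about 18.5 s of the 64 s allowed.

- **Lens:** I lowered it upright into the bore, and no contact showed until the collar sat down. The tool was then within 0.1 mm of the expected height, and the vertical force changed from about −4.5 to +3.4 N. After release, the wrist camera put the lens top within about 1 mm of the bore centre, and the wide lens had not moved.
- **Lid:** I pushed it over from behind and pressed it down. It stopped with the fingertips at 146.4 mm (a shut lid is 146 mm), pressed with 17 N. The last scene picture shows it lying flat.
- **Other items:** The bottle and roller are at the same pixels in the scene view before and after (differences of 3–4 grey levels). The arm ended clear of everything.

Two image comparisons disagreed:
- **Bottle, top view:** the large difference (41) is most likely the arm hanging over it, because the scene view shows it unmoved. I did not view that top picture.
- **Red look-alike:** its patch differs by 14, which I put down to the arm's shadow, as its pixel position is the same within 1 px.

My first three move calls were refused for incomplete rows, and nothing moved on those.

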